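# Set and clamp the ledge of a recipe-book stand

### The job

Set the recipe-book stand: draw its sprung pale wooden ledge out towards the front until it lines up with the red length mark. Holding it there against its spring, slide the orange cam lever over with the side of a finger, gently, until you feel it come up against its closed stop, without letting the ledge slip off the mark or shifting the red mark or the things standing around. Finish still holding the ledge at the mark with the lever closed: do not let go.

Things in the scene. Friction and masses are not known exactly. Their poses are not given: they have to be found in the camera images.
- stand: Recipe-book stand, fixed. Dark wooden base 320 x 76 mm, 8 mm high, x = -170 to +150 mm of its frame, guides up to 16 mm, clamp block on the leg to 20 mm; back rest 170 mm wide, 165 mm high, at x = +139 mm, leaning to +x. Origin on the worktop, on the stand's middle line. Its -x axis is its front, the way the ledge is drawn out (towards the robot, yaw up to 0.35 rad either way).
- ledge: Pale wooden ledge, an upright cross bar at the front end of the sliding leg, with the leg: 8 mm thick along the stand's x, 120 mm long along its y, 16 to 52 mm above the worktop. Origin in the cross bar's middle plane at worktop height, axes parallel to the stand's. Slides only along the stand's x. Nothing but the lever rises above 20 mm within 60 mm of the bar's faces.
- ledge_top (a point): Middle of the ledge's top edge, 52 mm above the worktop. The ledge starts fully in, at x = -30 mm of the stand, and draws out to x = -130 mm at most. A spring draws it in at all times, with 4.5 N fully in and 6 N fully out. The closed lever does not hold it alone: let go, it runs back.
- length_mark (a joint): Where the red length mark is set: how far the ledge must be drawn out from its start, m (0.04 to 0.085). A stiff slider (6 N) that must stay where it is.
- mark (a point): Centre between the two red pointers of the length mark, on the stand's middle line, 11 mm above the worktop. The pointers stick out at y = +-38 to +-78 mm of the stand, 12 mm high; the ledge passes over them and is at the mark when its middle plane is over their line (same x in the stand's frame).
- cam_lever (a joint): Orange cam lever, rad: 0 fully open (starts 0 to 0.12), 0.6 closed stop. Upright pivot on the leg, 89 mm behind the ledge (+x); arm 80 mm long with a thumb tab 18 mm wide, 23 to 41 mm above the worktop, ending 9 mm behind the ledge's middle plane. At v it points to the stand's -x turned by v - 0.2 rad: leans to -y open, closes as its end is pushed to +y, about 47 mm, with 3 N. Stays where left.
- lever_tip (a point): Free end of the cam lever's thumb tab, on its top face, 80 mm from the pivot, 41 mm above the worktop. The tab reaches 9 mm to either side of it. Fingers set round the ledge with about 2 mm of play, or pinching lightly, slide along it easily; a strong pinch drags.
- mug: White mug, 59 x 83 x 55 mm, bystander. Origin at the middle of its underside.
- tin: Food tin, 57 mm across, 72 mm high, bystander. Origin at the middle of its underside.
- spice_jar: Spice jar with a black cap, 41 mm across, 105 mm high, bystander. Origin at the middle of its underside.
- pod: Small white coffee pod with a dark red lid, 51 mm across, 45 mm high, bystander. Origin at the middle of its underside.
- timer: Round red and white kitchen timer, 66 mm across, 62 mm high, bystander. Origin at the middle of its underside.

How it is judged:
By the outcome, as a careful person would: the job done as asked, in the order asked, and still so for the second after the job is handed in, while the arm keeps its last pose, push and grip.
It also fails if it takes over 40 s, if anything falls off the work surface, if the arm or the gripper's body presses on something with over 40 N, if the wrist force passes 120 N, or if a joint passes its speed limit or range.

### The arm

A 6-joint arm with a two-finger parallel gripper is mounted at the origin on a cart in front of the work surface, level with it; the furniture and walls round the work are solid. World frame = base frame: x ahead of the robot, y to its left, z up, the work surface at z = 0. Lengths are in m, angles in rad, forces in N, time in s.
With the tool pointing down it reaches from about 0.325 to 0.775 m from the base axis. Payload 9.3 kg.
Tool frame: the origin (TCP) lies at the very end of the fingers, on their centre line; the grasp point (between the pads) lies 19 mm behind it; z points along the fingers, y is the direction in which the jaws open and shut (so a half turn about z gives the same grasp; the last joint's range is limited). The gripper opens to 85 mm and grips with 20 to 120 N. Pads are 22 mm wide; open, the fingers measure 114 mm over their backs; the gripper's body (76 mm by 85 mm) begins 54 mm behind the grasp point. The pads swing forward as they close: fully open they stand 13 mm farther back than shut.
Start: joints at [-1.36, 0.259, 0.021, 1.334, 0, 1.418], TCP at [0.196, -0.514, 0.231] pointing down, gripper open.
Joint ranges: [-3.04, 3.04], [-0.91, 1.82], [-1.04, 1.36], [-1.92, 1.95], [-1.52, 1.45], [-3.14, 3.14]. Speed limits (rad/s): [2.22, 2.22, 2.79, 3.14, 3.14, 3.14].

### API

Orientations are given as a unit quaternion [w, x, y, z].
In Python, from bench import r gives the robot as it stands.
- The arm moves only by the tool move_arm, never from a script. Its argument "targets" is a list of rows, each a list of 5 numbers: the shift along the world's x, y, z in cm, then the turn about the world's z in rad, then the opening, from 0 (shut) to 1 (fully open). A call has 1 to 12 rows; each row shifts and turns the pose as measured when the row begins; what a row does not reach is not made up. A row lasts 1/8 s, in which the tool goes at most 62.5 mm and 10.7 degrees, less where a joint would pass 70% of its speed; a pose out of reach is approached as far as the arm can. A call with a gripper value outside its range is refused whole. The fingers move at their own pace and stop on an object; the grip force is fixed at half the most. Time passes only in rows, so rows that do not move let the fingers close. It gives the time, the measured TCP pose, the force and the opening at its end, in the units of the state.
- r.observe(): the state, without advancing time (a new reading comes with each control period).
- r.read_camera(name): name is "scene" or "side" or "wrist"; returns a dict with "color" (384x512x3 uint8, red, green, blue), "z_map" (384x512 float32, m along the optical axis (not along the pixel's ray), 0 where there is no reading), "mtx" (3x3 intrinsics, pixels), "extrinsics" (4x4, takes a point from world to camera coordinates). Camera axes: x right, y down, z forward; pixel columns grow to the right and rows downward; lengths in m; the calibration is good to about 2 mm. A picture is of the moment at which its call begins.
- r.close_job(): hands the job in, once; it reports no verdict.
The state is a dict: "t": time; "qpos": joint angles; "joint_velocities": joint speeds; "effort": joint torques, N m; "position": TCP position; "orientation": TCP orientation; "ft_force": force on the tool from outside, world axes, zero at the start; "moment": the same for the moment, N m; "width": opening from 0.0 (shut) to 1.0 (fully open).
Only numpy, scipy, OpenCV 4.12 (cv2) and the standard library are available. Lean on these libraries where they do the work, as an engineer would, in place of code of your own. Each camera call takes 0.05 s, during which the arm holds its last target. There are 200 camera calls.

## Working session

There is one attempt and no reset: what is moved stays moved. The work goes in short steps, Python scripts to look and compute and a tool call to move; the robot and the scene stay as the last step left them, time stands still between calls to the robot, and variables do not carry over. Pictures are saved under pics/ and viewed, about 8 in all and at most 12, crops included, and the job is handed in when it is done.

Besides the shell and the picture viewer there is one more tool, called after "Emit:" as name(argument=value, ...) on one line, values as JSON. move_arm: Moves the arm, as the interface text tells. Its arguments: {"type":"object","properties":{"targets":{"type":"array","items":{"type":"array","items":{"type":"number"}}}},"required":["targets"]}

```bash
ls; mkdir -p pics; cat > h.py <<'E'
import numpy as np,cv2
from bench import r
def shot(n,f=None):
    c=r.read_camera(n)
    if f: cv2.imwrite(f'pics/{f}.png',c['color'][:,:,::-1])
    return c
def onplane(c,u,v,z):
    u=np.atleast_1d(u);v=np.atleast_1d(v)
    E=np.array(c['extrinsics']);R,t=E[:3,:3],E[:3,3];o=-R.T@t
    d=(R.T@np.linalg.inv(c['mtx'])@np.stack([u,v,np.ones_like(u)]).astype(float)).T
    return o+d*((z-o[2])/d[:,2])[:,None]
def pts(c):
    E=np.array(c['extrinsics']);R,t=E[:3,:3],E[:3,3];Z=c['z_map']
    v,u=np.mgrid[:Z.shape[0],:Z.shape[1]]
    p=np.linalg.inv(c['mtx'])@np.stack([u.ravel()*Z.ravel(),v.ravel()*Z.ravel(),Z.ravel()])
    return (R.T@(p-t[:,None])).T.reshape(*Z.shape,3)
E
python3 - <<'E'
from h import *
a=shot('scene','a');b=shot('side','b')
for c in(a,b):
    E=np.array(c['extrinsics']);print(-E[:3,:3].T@E[:3,3],E[2,:3])
print(r.observe())
E
```

```text
pics
[-0.09958526  0.73297478  0.92242088] [ 0.53615659 -0.5088421  -0.67351008]
[0.39065517 0.98201773 0.51088788] [ 0.19450872 -0.87387364 -0.44554598]
{'t': 0.1, 'qpos': array([-1.35961740e+00,  2.59166171e-01,  2.08303737e-02,  1.33370530e+00,
       -2.96066434e-05,  1.41817624e+00]), 'joint_velocities': array([-0.00051763, -0.00068019,  0.00136259,  0.00100101,  0.00083453,
       -0.00213587]), 'effort': array([ 5.14766420e-03, -5.56696093e+01,  3.45067585e+01,  1.17574108e-02,
       -8.90481971e-06, -9.40392852e-06]), 'position': array([ 0.1956279 , -0.51375991,  0.23070731]), 'orientation': array([-6.21685468e-04,  9.83501658e-01,  1.80898042e-01, -3.30174613e-05]), 'ft_force': array([-0.40011155, -0.30552003, -0.86726344]), 'moment': array([0.02339593, 0.03027103, 0.02072473]), 'width': 1.0004714800570476}
```

View pics/a.png

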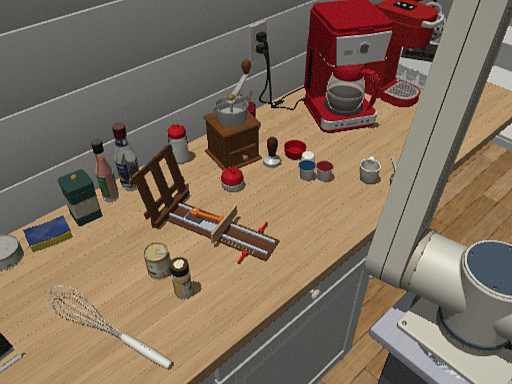

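View pics/b.png

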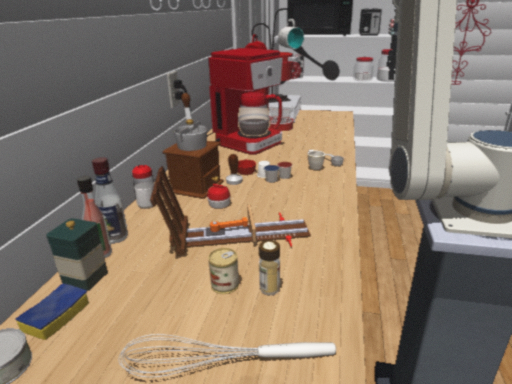

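Scene view: ledge bar around (225,222), red pointers at about (264,227) and (240,261), lever at (207,214). The tin (157,260) and jar (181,278) are on the +y side, and the timer is at (232,178). Next I measure these.

```bash
cat > m.py <<'E'
from h import *
a=shot('scene');P=pts(a);hsv=cv2.cvtColor(a['color'],cv2.COLOR_RGB2HSV)
def roi(m,u0,u1,v0,v1):
    k=np.zeros_like(m);k[v0:v1,u0:u1]=m[v0:v1,u0:u1];return k
red=((hsv[...,0]<6)|(hsv[...,0]>174))&(hsv[...,1]>170)&(hsv[...,2]>90)
n,l,s,ce=cv2.connectedComponentsWithStats(roi(red,230,280,215,270).astype(np.uint8))
for i in range(1,n):
    if s[i,4]>4: print('red',s[i],ce[i],onplane(a,*ce[i],.011)[0],np.median(P[l==i],0))
# line of the pointers
v,u=np.nonzero(roi(red,230,280,215,270));q=onplane(a,u,v,.011)[:,:2]
d=cv2.fitLine(q.astype(np.float32),cv2.DIST_HUBER,0,.01,.01).ravel();print('redline',d)
org=(hsv[...,0]>6)&(hsv[...,0]<16)&(hsv[...,1]>200)&(hsv[...,2]>150)
m=roi(org,180,235,200,230);v,u=np.nonzero(m);print('orange',len(u),u.min(),u.max(),P[m][:, :].min(0),P[m].max(0))
m=roi((P[...,2]>.044)&(P[...,2]<.06),195,250,195,250)
n,l,s,ce=cv2.connectedComponentsWithStats(m.astype(np.uint8))
for i in range(1,n):
    if s[i,4]>8:
        q=P[l==i];print('h',s[i],q.mean(0),q.min(0),q.max(0),cv2.minAreaRect(q[:,:2].astype(np.float32)*1000))
big=cv2.resize(a['color'][185:285,130:300],None,fx=4.5,fy=4.5,interpolation=cv2.INTER_CUBIC)
cv2.imwrite('pics/c.png',big[:,:,::-1])
# bystanders: height
for nm,(u,v) in dict(tin=(157,246),jar=(180,264),timer=(232,172)).items():print(nm,P[v,u])
E
python3 m.py
```

```text
red [258 222   9  11  31] [261.96774194 227.61290323] [0.51910678 0.13196209 0.011     ] [0.51857113 0.1381213  0.01150519]
red [237 250  11  13  41] [242.46341463 255.        ] [0.48475163 0.23084778 0.011     ] [0.48451403 0.22695951 0.01188178]
redline [ 0.32870287 -0.9444334   0.49957335  0.18819523]
orange 111 191 222 [0.59104747 0.19892367 0.03095446] [0.67424323 0.24724952 0.04568249]
h [211 204  26  32 159] [0.57907526 0.20997387 0.05082418] [0.55792978 0.15184626 0.04413873] [0.60167879 0.2641664  0.05570342] ((583.1597900390625, 209.55972290039062), (16.42513084411621, 118.1825942993164), 19.39550018310547)
tin [0.60125176 0.3926033  0.07292653]
jar [0.49901991 0.39783263 0.1034171 ]
timer [0.70154934 0.07514756 0.0553365 ]
```

View pics/c.png

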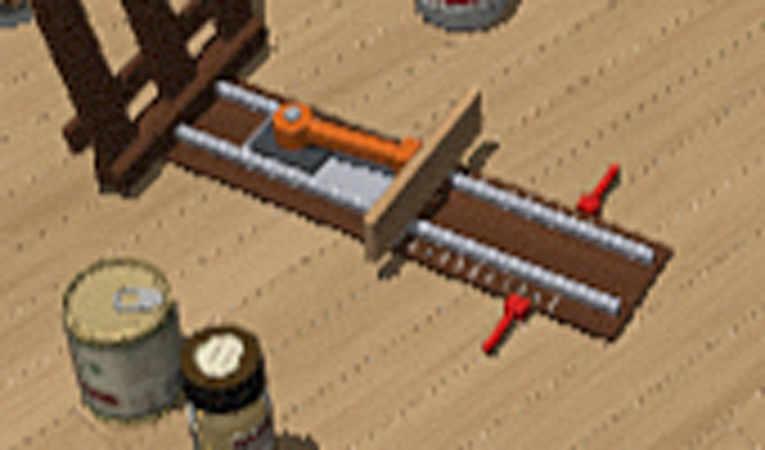

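Emit:
move_arm(targets=[[3,5.2,0,0.13,0.4],[3,5.2,0,0.13,0.4],[3,5.2,0,0.13,0.4],[3,5.2,0,0.13,0.4],[3,5.2,0,0.13,0.4],[3,5.2,0,0.13,0.4],[3,5.2,0,0.13,0.4],[3,5.2,0,0.13,0.4],[3,5.2,0,0.13,0.4],[3,5.2,0,0.13,0.4],[3,5.2,0,0.13,0.4],[3,5.2,0,0.13,0.4]])

```text
t: 1.65
position: [0.5609, 0.1287, 0.2285]
orientation: [-0.0, 0.554, 0.832, -0.001]
ft_force: [1.4, -0.4, -0.7]
width: 0.4
```

```bash
cat > w.py <<'E'
import sys
from h import *
c=shot('wrist',sys.argv[1]);P=pts(c);hsv=cv2.cvtColor(c['color'],cv2.COLOR_RGB2HSV)
def fit(q):
    d=cv2.fitLine(q.astype(np.float32),cv2.DIST_HUBER,0,.01,.01).ravel();return d,np.arctan2(-d[0]*np.sign(d[1]),d[1]*np.sign(d[1]))
x=P[...,0];y=P[...,1];z=P[...,2]
near=(abs(x-.55)<.13)&(abs(y-.19)<.13)
m=near&(z>.046)&(z<.057)
n,l,s,ce=cv2.connectedComponentsWithStats(m.astype(np.uint8));i=1+np.argmax(s[1:,4])
v,u=np.nonzero(l==i);q=onplane(c,u,v,.052);print('bar',s[i],q.mean(0),fit(q[:,:2]),cv2.minAreaRect(q[:,:2].astype(np.float32)*1000))
red=((hsv[...,0]<6)|(hsv[...,0]>174))&(hsv[...,1]>170)&(hsv[...,2]>70)&near&(z<.03)
n,l,s,ce=cv2.connectedComponentsWithStats(red.astype(np.uint8))
Q=[]
for i in range(1,n):
    if s[i,4]>20:
        v,u=np.nonzero(l==i);q=onplane(c,u,v,.011);Q.append(q);print('red',s[i],q.mean(0),q.min(0),q.max(0))
if Q: print('redline',fit(np.vstack(Q)[:,:2]))
org=(hsv[...,0]>6)&(hsv[...,0]<16)&(hsv[...,1]>190)&(hsv[...,2]>120)&near&(z>.022)
v,u=np.nonzero(org);q=onplane(c,u,v,.041);
if len(q):print('orange',len(q),q.min(0),q.max(0),q[np.argmin(q[:,0])])
print(r.observe()['position'],r.observe()['ft_force'],r.observe()['t'])
E
python3 w.py d
```

```text
bar [283  60  19 108 798] [0.57925365 0.21152491 0.052     ] (array([ 0.32778692, -0.9447517 ,  0.5792537 ,  0.2115249 ], dtype=float32), np.float32(0.33396012)) ((580.4208984375, 207.95620727539062), (8.583028793334961, 119.14628601074219), 19.16062355041504)
red [222  66   8  13  51] [0.48884144 0.22470878 0.011     ] [0.48505904 0.21923271 0.011     ] [0.49323749 0.23198147 0.011     ]
red [223 137   7  10  43] [0.51928916 0.14632537 0.011     ] [0.51490944 0.13973295 0.011     ] [0.52230856 0.1529602  0.011     ]
redline (array([ 0.36148992, -0.932376  ,  0.50276965,  0.18885253], dtype=float32), np.float32(0.3698654))
[0.56332243 0.13394797 0.22738802] [-2.69140364  1.22165546 -1.42680208] 1.7
```

View pics/d.png

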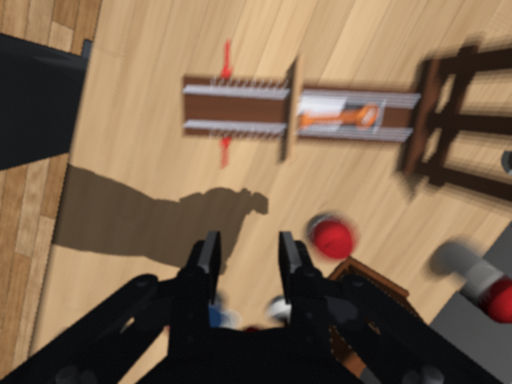

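Emit:
move_arm(targets=[[3.2,3.0,-4,-0.06,0.3],[0,0,-4,0,0.3],[0,0,0,0,0.3],[0,0,0,0,0.3]])

```text
t: 2.2
position: [0.595, 0.1658, 0.1477]
orientation: [-0.001, 0.574, 0.819, 0.001]
ft_force: [0.1, 0.1, 0.4]
width: 0.3
```

```bash
sed -i 's/(abs(x-.55)<.13)&(abs(y-.19)<.13)/(abs(x-.54)<.1)\&(abs(y-.19)<.1)/' w.py; python3 w.py e; python3 -c "
from h import *
print(r.observe()['orientation'],r.observe()['width'])"
```

```text
bar [ 246   73   11  135 1199] [0.57929542 0.21245216 0.052     ] (array([ 0.32695597, -0.9450396 ,  0.5792954 ,  0.21245216], dtype=float32), np.float32(0.3330807)) ((580.68701171875, 208.4530487060547), (7.94365930557251, 118.40201568603516), 19.133914947509766)
red [161  56  13  45 290] [0.48502192 0.23110603 0.011     ] [0.47561372 0.21496695 0.011     ] [0.49513018 0.25405019 0.011     ]
red [168 173  11  36 209] [0.51946795 0.13182772 0.011     ] [0.51010198 0.10774698 0.011     ] [0.52899887 0.14780969 0.011     ]
redline (array([ 0.3278233 , -0.94473904,  0.49944922,  0.18952453], dtype=float32), np.float32(0.33399865))
[0.59491444 0.1656639  0.14774949] [ 0.10483175  0.45583883 -0.83260156] 2.25
[-9.35027882e-04  5.73936030e-01  8.18899376e-01  6.09076882e-04] 0.3026262634072735
```

View pics/e.png

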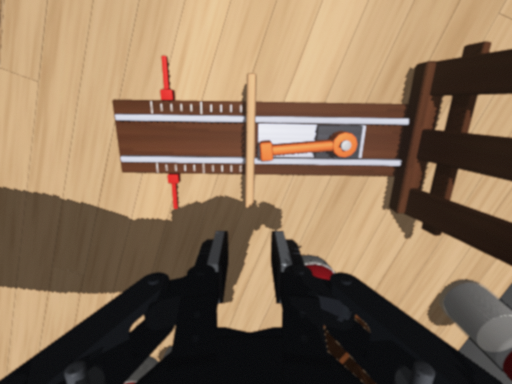

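Sharp view: the bar is at column 250 (rows 73–208), with pointers at (166,80) and (174,190). The tab end is at (265,150), clear of where the fingers go down. The bar's s is 0.6169 and the mark's is 0.5339, so the draw is about 83 mm at yaw 0.334. Now I go down.

Emit:
move_arm(targets=[[0.05,0,-5,-0.014,0.3],[0,0,-4,0,0.3],[0,0,-2.4,0,0.3],[0,0,-0.2,0,0.3],[0,0,0,0,0.15],[0,0,0,0,0.15],[0,0,0,0,0.15]])

```text
t: 3.12
position: [0.5987, 0.1632, 0.0415]
orientation: [0.004, 0.581, 0.814, 0.005]
ft_force: [-3.3, -1.2, -2.7]
width: 0.152
```

Emit:
move_arm(targets=[[-0.2,0,-1.2,0,0.15],[0,0,0,0,0.15],[0,0,0,0,0.15]])

```text
t: 3.5
position: [0.5985, 0.1635, 0.0311]
orientation: [0.006, 0.581, 0.814, 0.007]
ft_force: [-1.0, 0.1, 0.7]
width: 0.148
```

```bash
python3 - <<'E'
from h import *
c=shot('wrist');P=pts(c);cv2.imwrite('pics/f.png',cv2.resize(c['color'],None,fx=1.5,fy=1.5)[:,:,::-1]);o=r.observe()
print({k:np.round(o[k],4) for k in('t','position','orientation','ft_force','width')})
E
```

```text
{'t': np.float64(3.55), 'position': array([0.5985, 0.1635, 0.031 ]), 'orientation': array([0.006 , 0.5813, 0.8136, 0.0067]), 'ft_force': array([-0.8956,  0.286 ,  0.1908]), 'width': np.float64(0.1489)}
```

View pics/f.png

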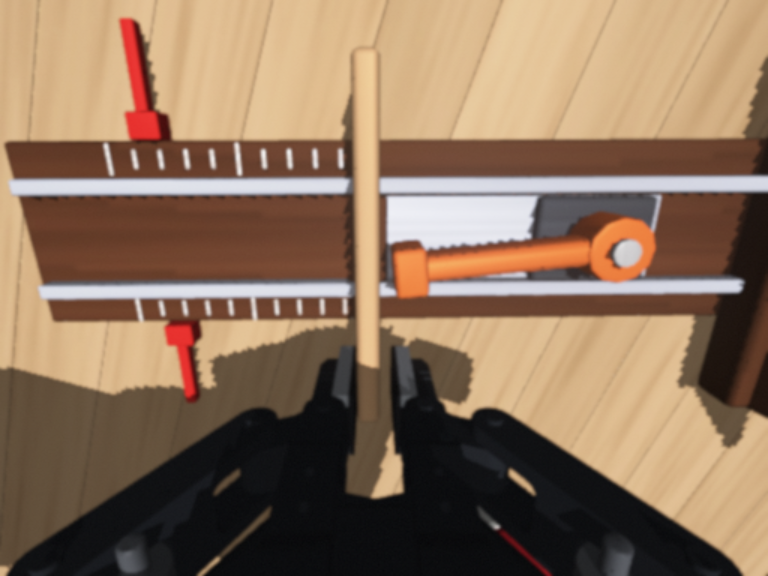

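Emit:
move_arm(targets=[[0,0,-0.3,0,0.12],[0,0,0,0,0.12],[-0.95,-0.33,0,0,0.12],[-1.9,-0.65,0,0,0.12],[-1.9,-0.65,0,0,0.12],[-1.9,-0.65,0,0,0.12],[-0.95,-0.33,0,0,0.12],[0,0,0,0,0.12],[0,0,0,0,0.12]])

```text
t: 4.68
position: [0.5282, 0.1387, 0.0306]
orientation: [0.012, 0.581, 0.814, 0.014]
ft_force: [4.2, 1.4, -3.3]
width: 0.118
```

```bash
cat > s.py <<'E'
from h import *
import sys
C,S=np.cos(.334),np.sin(.334)
def st(p): return np.round([(p[0]*C+p[1]*S)*1e3,(-p[0]*S+p[1]*C)*1e3-6.6,p[2]*1e3],1)
o=r.observe();f=o['ft_force'];q=o['orientation'];print('t',round(o['t'],2),'tcp s,t,z',st(o['position']),'F s,t,z',np.round([f[0]*C+f[1]*S,-f[0]*S+f[1]*C,f[2]],1),'w',round(float(o['width']),3),'yaw',2*np.arctan2(q[2],q[1])-np.pi/2)
for nm in sys.argv[1:]:
    c=shot(nm,'%s_%.2f'%(nm,o['t']));P=pts(c);hsv=cv2.cvtColor(c['color'],cv2.COLOR_RGB2HSV)
    s=P[...,0]*C+P[...,1]*S;t=-P[...,0]*S+P[...,1]*C-.0066;z=P[...,2]
    red=((hsv[...,0]<6)|(hsv[...,0]>174))&(hsv[...,1]>170)&(hsv[...,2]>50)&(z<.03)&(abs(s-.534)<.03)&(abs(t)<.09)
    for sg in(1,-1):
        m=red&(t*sg>0);v,u=np.nonzero(m)
        if len(u)>4: a=np.array([st(p) for p in onplane(c,u,v,.011)]);print(nm,'red',sg,len(a),np.median(a,0),a.min(0),a.max(0))
    m=(z>.048)&(z<.056)&(abs(t)<.062)&(t>float(-.02))&(s>.5)&(s<.63)&(hsv[...,2]>110)&(hsv[...,1]>40)&(hsv[...,1]<170);v,u=np.nonzero(m)
    if len(u)>4: a=np.array([st(p) for p in onplane(c,u,v,.052)]);print(nm,'bar',len(a),np.median(a,0),np.percentile(a,[2,98],axis=0))
    org=(hsv[...,0]>6)&(hsv[...,0]<16)&(hsv[...,1]>190)&(hsv[...,2]>100)&(z>.02)&(z<.06)&(abs(t)<.06)&(s<.72);v,u=np.nonzero(org)
    if len(u)>4:
        a=np.array([st(p) for p in onplane(c,u,v,.041)]);e=a[a[:,0]<a[:,0].min()+14];print(nm,'lever',len(a),a.min(0),a.max(0),'tab t',e[:,1].min(),e[:,1].max())
E
python3 s.py wrist scene
```

```text
t 4.67 tcp s,t,z [544.5 -48.7  30.6] F s,t,z [ 4.4 -0.1 -3.3] w 0.118 yaw 0.33097216720004896
wrist red 1 828 [533.2  51.6  11. ] [527.4  37.6  11. ] [538.7  76.9  11. ]
wrist red -1 269 [533.2 -42.2  11. ] [527.7 -48.7  11. ] [538.5 -36.3  11. ]
wrist bar 3223 [545.2  25.8  52. ] [[541.3 -17.8  52. ]
 [548.8  57.9  52. ]]
wrist lever 163 [555.6 -15.1  41. ] [643.1  10.5  41. ] tab t -15.1 -11.7
scene red 1 49 [532.8  49.2  11. ] [525.3  36.1  11. ] [540.3  79.6  11. ]
scene red -1 36 [533.15 -48.75  11.  ] [525.8 -78.4  11. ] [538.9 -35.9  11. ]
scene bar 80 [545.3   20.25  52.  ] [[541.258 -18.294  52.   ]
 [549.268  59.162  52.   ]]
scene lever 183 [555.2 -14.   41. ] [642.7  22.6  41. ] tab t -14.0 9.9
```

Emit:
move_arm(targets=[[-0.65,-0.23,0,0,0.12],[-0.45,-0.15,0,0,0.12],[0,0,0,0,0.12],[0,0,0,0,0.12]])

```text
t: 5.28
position: [0.5221, 0.1364, 0.0315]
orientation: [0.014, 0.581, 0.814, 0.017]
ft_force: [5.0, 2.2, -3.7]
width: 0.119
```

```bash
python3 s.py wrist scene
```

```text
t 5.28 tcp s,t,z [538.  -48.9  31.5] F s,t,z [ 5.5  0.4 -3.7] w 0.119 yaw 0.33168421984025587
wrist red 1 626 [532.6   56.75  11.  ] [527.6  38.   11. ] [535.4  77.   11. ]
wrist red -1 242 [532.45 -45.    11.  ] [527.4 -77.7  11. ] [534.6 -36.9  11. ]
wrist bar 3167 [538.5  26.   52. ] [[534.7 -18.3  52. ]
 [542.2  57.9  52. ]]
wrist lever 267 [549.2 -15.   41. ] [636.8  11.3  41. ] tab t -15.0 -12.8
scene red 1 45 [532.5  50.8  11. ] [525.3  36.1  11. ] [537.1  79.6  11. ]
scene red -1 29 [532.3 -46.5  11. ] [526.5 -71.9  11. ] [538.2 -35.9  11. ]
scene bar 78 [538.35  20.3   52.  ] [[534.608 -17.622  52.   ]
 [542.546  58.606  52.   ]]
scene lever 186 [548.7 -14.   41. ] [637.1  23.2  41. ] tab t -14.0 10.6
```

Emit:
move_arm(targets=[[-0.45,-0.16,-0.2,0,0.12],[-0.2,-0.07,0,0,0.12],[-0.1,-0.03,0,0,0.12]])

```text
t: 5.75
position: [0.5195, 0.1351, 0.0313]
orientation: [0.017, 0.58, 0.814, 0.021]
ft_force: [4.6, 2.6, -2.8]
width: 0.122
```

```bash
python3 s.py wrist
```

```text
t 5.75 tcp s,t,z [535.  -49.2  31.3] F s,t,z [ 5.2  1.  -2.8] w 0.122 yaw 0.3322562029426863
wrist red 1 273 [531.9  69.6  11. ] [528.2  38.6  11. ] [535.2  77.   11. ]
wrist red -1 84 [529.4  -43.05  11.  ] [528.  -76.3  11. ] [531.7 -36.6  11. ]
wrist bar 3186 [535.3  26.   52. ] [[531.6 -18.1  52. ]
 [539.   57.9  52. ]]
wrist lever 247 [546.1 -15.4  41. ] [633.6  10.3  41. ] tab t -15.4 -12.0
```

Emit:
move_arm(targets=[[-0.35,-0.12,-0.1,0,0.12],[-0.2,-0.07,-0.1,0,0.12],[-0.17,-0.06,-0.1,0,0.12]])

```text
t: 6.18
position: [0.5178, 0.1345, 0.0311]
orientation: [0.02, 0.58, 0.814, 0.025]
ft_force: [3.3, 3.9, 3.3]
width: 0.121
```

```bash
python3 s.py wrist
```

```text
t 6.17 tcp s,t,z [533.3 -49.3  31.1] F s,t,z [4.4 2.6 3.3] w 0.121 yaw 0.3332130764783532
wrist red 1 177 [532.5  71.9  11. ] [528.3  38.5  11. ] [535.1  76.9  11. ]
wrist red -1 37 [528.5 -43.   11. ] [527.7 -47.4  11. ] [529.2 -37.3  11. ]
wrist bar 3195 [533.3  25.5  52. ] [[529.5 -18.   52. ]
 [537.   57.8  52. ]]
wrist lever 263 [544.2 -15.4  41. ] [631.6  10.2  41. ] tab t -15.4 -12.6
```

Emit:
move_arm(targets=[[-0.48,0.47,-0.1,0,0.145],[-0.38,0.5,-0.1,0,0.145],[-0.38,0.5,-0.1,0,0.145]])

```text
t: 6.6
position: [0.5122, 0.1482, 0.031]
orientation: [0.025, 0.581, 0.813, 0.028]
ft_force: [6.7, -3.0, 0.8]
width: 0.144
```

```bash
python3 s.py wrist
```

```text
t 6.6 tcp s,t,z [532.5 -34.5  31. ] F s,t,z [ 5.4 -5.   0.8] w 0.144 yaw 0.3309223251416189
wrist red 1 243 [532.6  70.1  11. ] [528.3  39.   11. ] [535.3  77.4  11. ]
wrist red -1 46 [528.4 -41.7  11. ] [527.7 -47.1  11. ] [529.7 -36.4  11. ]
wrist bar 2827 [533.3  26.   52. ] [[529.7 -18.   52. ]
 [537.1  58.2  52. ]]
wrist lever 487 [543.  -15.1  41. ] [631.4  11.4  41. ] tab t -15.1 -4.4
```

Emit:
move_arm(targets=[[-0.38,0.5,-0.1,0,0.145],[-0.38,0.5,-0.1,0,0.145],[-0.38,0.5,-0.1,0,0.145]])

```text
t: 7.02
position: [0.5079, 0.1615, 0.0309]
orientation: [0.032, 0.582, 0.812, 0.029]
ft_force: [7.7, -6.7, 0.0]
width: 0.147
```

```bash
python3 s.py wrist
```

```text
t 7.03 tcp s,t,z [532.7 -20.5  30.9] F s,t,z [ 5.1 -8.9  0. ] w 0.147 yaw 0.32778445743998263
wrist red 1 300 [532.6  67.5  11. ] [528.1  39.   11. ] [534.9  77.3  11. ]
wrist red -1 45 [528.6 -41.3  11. ] [527.8 -47.7  11. ] [529.4 -35.6  11. ]
wrist bar 2351 [533.5  29.   52. ] [[529.7 -10.5  52. ]
 [537.1  58.5  52. ]]
wrist lever 1166 [542.3  -9.6  41. ] [631.6  12.6  41. ] tab t -8.3 8.0
```

Emit:
move_arm(targets=[[-0.41,0.5,-0.1,0.003,0.145],[-0.4,0.5,-0.1,0.003,0.145],[-0.4,0.5,-0.1,0.003,0.145]])

```text
t: 7.45
position: [0.5036, 0.1739, 0.031]
orientation: [0.04, 0.58, 0.813, 0.031]
ft_force: [8.5, -5.7, -0.4]
width: 0.144
```

```bash
python3 s.py wrist
```

```text
t 7.45 tcp s,t,z [532.8  -7.4  31. ] F s,t,z [ 6.2 -8.2 -0.4] w 0.144 yaw 0.33238688298923114
wrist red 1 299 [533.   66.8  11. ] [528.   38.5  11. ] [535.3  77.2  11. ]
wrist red -1 51 [528.9 -41.9  11. ] [527.4 -48.   11. ] [529.7 -35.2  11. ]
wrist bar 1808 [533.3  34.   52. ] [[529.7     2.614  52.   ]
 [537.     59.1    52.   ]]
wrist lever 1849 [542.8  -9.9  41. ] [631.4  21.7  41. ] tab t 3.9 21.7
```

Emit:
move_arm(targets=[[-0.4,0.5,-0.1,0,0.145],[-0.4,0.5,-0.1,0,0.145],[-0.37,0.42,-0.1,0,0.145]])

```text
t: 7.88
position: [0.4993, 0.1865, 0.031]
orientation: [0.047, 0.581, 0.812, 0.032]
ft_force: [7.9, -4.1, 0.8]
width: 0.142
```

```bash
python3 s.py wrist
```

```text
t 7.88 tcp s,t,z [532.8   5.9  31. ] F s,t,z [ 6.1 -6.4  0.8] w 0.142 yaw 0.3284414937402409
wrist red 1 296 [532.8  66.9  11. ] [527.6  38.3  11. ] [535.2  77.8  11. ]
wrist red -1 45 [528.2 -41.3  11. ] [527.4 -47.7  11. ] [529.6 -35.1  11. ]
wrist bar 1332 [533.1  40.3  52. ] [[529.3    15.662  52.   ]
 [536.8    59.5    52.   ]]
wrist lever 2236 [544.   -9.4  41. ] [630.7  34.3  41. ] tab t 15.1 34.3
```

Emit:
move_arm(targets=[[-0.3,0.28,-0.1,0.003,0.145],[-0.3,0.28,-0.1,0.003,0.145]])

```text
t: 8.18
position: [0.4978, 0.1912, 0.031]
orientation: [0.052, 0.579, 0.813, 0.034]
ft_force: [7.1, -4.8, 0.4]
width: 0.144
```

```bash
python3 s.py wrist
```

```text
t 8.18 tcp s,t,z [533.   10.9  31. ] F s,t,z [ 5.1 -6.9  0.4] w 0.144 yaw 0.33221166371094113
wrist red 1 301 [532.7  66.5  11. ] [527.5  38.5  11. ] [535.2  77.6  11. ]
wrist red -1 46 [528.5 -40.3  11. ] [527.  -47.8  11. ] [529.3 -34.8  11. ]
wrist bar 1149 [533.   41.7  52. ] [[529.496  19.696  52.   ]
 [536.7    59.7    52.   ]]
wrist lever 2270 [545.7  -8.9  41. ] [630.7  39.9  41. ] tab t 19.5 39.9
```

Emit:
move_arm(targets=[[-0.28,0.24,-0.1,0,0.145],[-0.28,0.24,-0.1,0,0.145]])

```text
t: 8.48
position: [0.4969, 0.1945, 0.031]
orientation: [0.056, 0.58, 0.812, 0.034]
ft_force: [8.2, -9.5, 1.3]
width: 0.144
```

```bash
python3 s.py wrist
```

```text
t 8.47 tcp s,t,z [533.2  14.2  31. ] F s,t,z [  4.7 -11.7   1.3] w 0.144 yaw 0.3293736104513272
wrist red 1 306 [532.6  66.1  11. ] [527.2  37.8  11. ] [535.1  77.4  11. ]
wrist red -1 48 [528.6 -41.   11. ] [527.1 -47.8  11. ] [529.5 -35.4  11. ]
wrist bar 1025 [533.1  43.   52. ] [[529.6    -4.164  52.   ]
 [536.8    59.5    52.   ]]
wrist lever 2370 [545.9  -8.6  41. ] [630.6  41.5  41. ] tab t 20.8 41.5
```

Emit:
move_arm(targets=[[-0.26,0.2,-0.1,0,0.145]])

```text
t: 8.65
position: [0.4969, 0.1948, 0.031]
orientation: [0.06, 0.581, 0.811, 0.034]
ft_force: [10.3, -11.8, 0.3]
width: 0.147
```

```bash
python3 s.py wrist scene; ls pics | tail -4
```

```text
t 8.65 tcp s,t,z [533.3  14.5  31. ] F s,t,z [  5.9 -14.6   0.3] w 0.147 yaw 0.32698104262491845
wrist red 1 300 [532.4  65.1  11. ] [527.5  38.   11. ] [535.4  77.7  11. ]
wrist red -1 49 [528.7 -41.1  11. ] [527.2 -47.9  11. ] [529.6 -35.4  11. ]
wrist bar 1004 [533.2  43.2  52. ] [[529.7    -8.458  52.   ]
 [536.9    59.5    52.   ]]
wrist lever 2377 [546.1  -8.8  41. ] [630.5  41.9  41. ] tab t 21.1 41.9
scene red 1 34 [531.7  55.3  11. ] [525.3  36.1  11. ] [535.6  79.6  11. ]
scene bar 38 [533.4  41.8  52. ] [[529.548  18.04   52.   ]
 [537.104  58.886  52.   ]]
scene lever 164 [547.7  -8.8  41. ] [630.7  46.4  41. ] tab t 21.7 46.4
wrist_7.88.png
wrist_8.18.png
wrist_8.47.png
wrist_8.65.png
```

View pics/wrist_8.65.png

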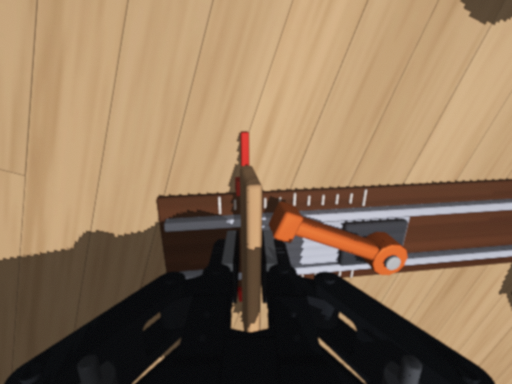

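View pics/scene_8.65.png

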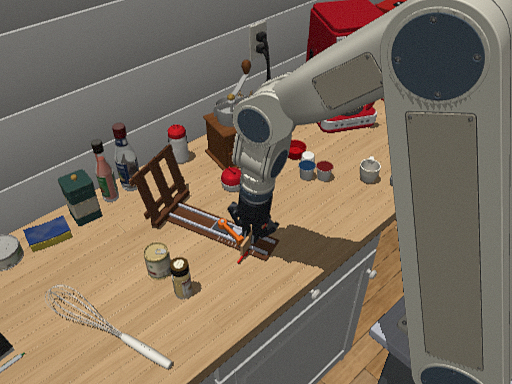

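The bar at (250,240) sits over the red pointer line, whose tip shows at (244,148). The lever is swung over to closed, with the tab at (287,222). The tin, jar and timer are where they started, so I hand in.

```bash
python3 s.py wrist; python3 -c "
from bench import r
print(r.close_job())"
```

```text
t 8.75 tcp s,t,z [533.3  14.6  31.1] F s,t,z [  6.  -12.4   0.5] w 0.147 yaw 0.3270762039353228
wrist red 1 299 [532.4  65.2  11. ] [527.5  38.   11. ] [535.3  77.7  11. ]
wrist red -1 49 [528.7 -41.1  11. ] [527.2 -47.9  11. ] [529.6 -35.4  11. ]
wrist bar 1005 [533.2  43.2  52. ] [[529.7    -9.144  52.   ]
 [536.9    59.5    52.   ]]
wrist lever 2374 [546.1  -8.8  41. ] [630.5  43.2  41. ] tab t 21.1 43.2
the job is handed in; nothing more can be done
None
```

The ledge is drawn out about 83 mm to the red mark and held there against its spring, with the orange lever closed. I handed the job in at about 8.8 s of robot time with the fingers still round the ledge.

- **Ledge:** the last wrist view put it 0.1 mm from the mark (533.2 against 533.1 mm), and the scene camera agreed to 0.3 mm. It stayed within about 0.4 mm of the mark while the lever was pushed. The camera calibration is only good to about 2 mm.
- **Lever:** I pushed it over with the side of the rear finger until it stopped. In the last step the sideways force rose from about 7 to 14.6 N and the finger moved only 0.3 mm of the 2 mm commanded. The tab centre read 31.4 mm to the side, where about 31 mm is closed.
- **Surroundings:** the red mark read the same, to within 1 mm, until the ledge covered it, so I could not measure its centre at the very end. Its still-visible edges had not moved. By eye, the tin, jar and timer are where they started.
- **Disagreement:** the gripper tilted by up to about 8° under load, because each move starts from the sagged pose. I corrected for this by pulling a little further in each move and opening the fingers slightly.

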